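# Lever open the shield box and hold it

### The job

Open the steel shield box with its lever and hold it open: push the safety stop by its upright plate all the way in, so that its post slides out from under the lever, then press the long end of the lever fully down with the fingertips and finish while still holding it down, the heavy flap standing open. Only push and press: do not lift the lever out of its saddle, do not touch the box or its flap, and leave the loose parts standing around the fixture where they are.

Things in the scene. Friction and masses are not known exactly. Their poses are not given: they have to be found in the camera images.
- fixture: The whole lever fixture, fixed to the bench: a 9 mm thick steel base plate with a saddle, a safety stop and a low shield box, 375 mm long along its x. Origin: on the bench directly below the lever's pivot. Its x runs from the long end of the lever to the box, its y is level and square to that, z up. It is turned up to 20 degrees either way from facing the robot (at yaw 0 the long end of the lever points at the robot). Two slotted cheeks, 68 mm high, carry the pivot.
- shield_box: Grey steel box with a heavy hinged flap on top, at fixture x +85 to +160 mm, 130 mm wide, rim 42 mm high, flap about 16 mm thick (1.4 to 2.1 kg). Not to be touched. Same origin and axes as the fixture.
- flap_lip (a point): Front edge of the 44 mm wide lip that sticks out of the flap over the short end of the lever (top side): 50 mm above the bench with the flap closed, about 83 mm with the lever fully down. The flap is hinged along the far edge of the box (99 mm from this point) and falls shut when the lever is let go.
- lever: Loose flat aluminium bar, 22 mm wide, 8 mm thick; its 10 mm cross pin lies in the saddle's open slots. Origin: on the pin, 55 mm up. Short arm (+x) 70 mm to the roller under the flap's lip, long arm (-x) 170 mm to the pad's middle. At rest its axes match the fixture's, the long end high. 2 to 4 N on the pad opens the flap. Pressed with the stop still under it, its pin tips up out of the saddle.
- lever_pad (a point): Middle of the top face of the lever's pad, a flat 44 x 40 mm ribbed plate at the long end: about 104 mm above the bench at rest, about 24 mm with the lever fully down on its rubber buffer (a 20 mm disc on the base plate under the far half of the pad, top 13 mm above the bench). It moves along an arc of 170 mm radius about the cross pin.
- safety_stop (a joint): Travel of the safety stop (m): 0 to 0.006 at the start (its post, 20 x 20 mm and 66 mm high, under the lever 70 mm from the pivot, so that the lever cannot go down); grows as the stop slides along the fixture's +y; 0.042 at its end, where the post is clear of the lever. Slides with about 2 N and stays where it is left.
- push_plate (a point): Middle of the outer (fixture -y) face of the safety stop's upright push plate, 40 mm wide along fixture x, from 10 to 58 mm above the bench; this point is 40 mm high. Push it along fixture +y. The plate stands 120 mm to the -y side of the lever at the start, 78 mm at the end of its travel.
- transformer: Bystander: small mains transformer 36 x 62 x 43 mm standing loose by the +y side of the fixture. Origin under its centre.
- battery: Bystander: block battery 49 x 18 x 26 mm standing loose near the long end of the lever on the +y side. Origin under its centre.
- capacitor: Bystander: can capacitor, 30 mm across, 46 mm high, standing loose on the -y side near the box. Origin under its centre.
- bobbin: Bystander: flat bobbin 34 mm across, 10 mm high, lying loose near the long end of the lever on the -y side. Origin under its centre.

How it is judged (in metres and radians):
On the way, in this order (a step that is already met when the one before it is completed fails the run):
1. the safety stop is pushed in, its post clear of the lever (value of joint safety_stop above 0.034 m), for 0.2 s.
2. the long end of the lever is pressed down and the flap is open (height (world z) of flap_lip above 0.078 m and contact force between the fingers and lever above 0.8 N), for 0.2 s.
At the end, for the whole second after the job is handed in: The edge of the flap's lip is at least 78 mm above the bench (about 0.28 rad open), the lever is still, the safety stop is in by at least 34 mm of its 42 mm, the fingers press on the lever with at least 0.8 N, and the lever's cross pin lies in its saddle (48 to 62 mm above the bench) (all of step 2 and value of joint safety_stop above 0.034 m and angular speed of lever below 0.1 rad/s and z of lever in the frame of fixture below 0.062 m and distance between lever and fixture above 0.048 m); the arm keeps its last pose, push and grip.
It fails at once if the lever is lifted out of its saddle (z of lever in the frame of fixture above 0.067 m or horizontal distance between lever and fixture above 0.015 m).
It fails at once if the robot touches the shield box or its flap (contact force between any of the fingers, the arm and shield_box above 1 N).
It fails at once if a loose part beside the fixture is moved by more than 25 mm or lifted (distance of any of transformer, battery, capacitor, bobbin from where it was at the start of the episode above 0.025 m).
It also fails if it takes over 38 s, if anything falls off the work surface, if the arm or the gripper's body presses on something with over 40 N, if the wrist force passes 120 N, or if a joint passes its speed limit or range.

### The arm

A 6-joint arm with a two-finger parallel gripper is mounted at the origin on a cart in front of the work surface, level with it; the furniture and walls round the work are solid. World frame = base frame: x ahead of the robot, y to its left, z up, the work surface at z = 0. Lengths are in mm, angles in rad, forces in N, time in s.
With the tool pointing down it reaches from about 350 to 775 mm from the base axis. Payload 7.3 kg.
Tool frame: the origin (TCP) lies midway between the tips of the shut fingers; the grasp point (between the pads) lies 19 mm behind it; x points along the fingers, z is the direction in which the jaws open and shut, and the axes are right-handed (so a half turn about x gives the same grasp; the last joint's range is limited). The gripper opens to 92 mm and grips with 3 to 60 N. Pads are 19 mm wide; open, the fingers measure 130 mm over their backs; the gripper's body (75 mm by 190 mm) begins 47 mm behind the grasp point.
Start: joints at [1.051, 0.342, 1.524, -0, 1.275, -0.146], TCP at [191.694, 488.772, 226.741] pointing down, gripper open.
Joint ranges: [-2.53, 2.53], [-0.77, 2.02], [0.04, 2.7], [-1, 4.14], [0.28, 2.66], [-3.11, 3.11]. Speed limits (rad/s): [2.57, 2.57, 3.14, 3.14, 3.14, 3.14].

### API

Orientations are given as [roll, pitch, yaw] about the fixed x, y, z axes, in that order (R = Rz(yaw) Ry(pitch) Rx(roll)).
In Python, from plant import monitor, optics, close_job gives the robot as it stands.
- The arm moves only by the tool send_rows, never from a script. Its argument "commands" is a list that holds one entry, the list of rows, each a list of 5 numbers: the shift along the tool's x, y, z in m, then the turn about the tool's x in degrees, then the finger opening in m, from 0 to 0.0918. A call has 1 to 10 rows; each row shifts and turns the pose as measured when the row begins, along the tool's axes as they then stand; what a row does not reach is not made up. A row lasts 1/12 s, in which the tool goes at most 41.7 mm and 7.16 degrees, less where a joint would pass 70% of its speed; a pose out of reach is approached as far as the arm can. A call with a gripper value outside its range is refused whole. The fingers move at their own pace and stop on an object; the grip force is fixed at half the most. Time passes only in rows, so rows that do not move let the fingers close. It gives the time, the measured TCP pose, the force and the opening at its end, in the units of the state.
- monitor.get_obs(): the state, without advancing time (a new reading comes with each control period).
- optics.capture(name): name is "scene" or "top" or "wrist"; returns a dict with "color" (480x640x3 uint8, blue, green, red), "camera_matrix" (3x3 intrinsics, pixels), "camera_from_world" (4x4, takes a point from world to camera coordinates); the wrist camera has in their place "T_tool_cam" (4x4, takes a point from camera to tool coordinates, whose origin is the TCP and whose axes are the tool frame's). Camera axes: x right, y down, z forward; pixel columns grow to the right and rows downward; lengths in mm; the calibration is good to about 2 mm. A picture is of the moment at which its call begins: read the wrist's pose just before it. There is no depth.
- close_job(): hands the job in, once; it reports no verdict.
The state is a dict: "time": time; "joint_positions": joint angles; "dq": joint speeds; "tau": joint torques, N m; "tool_pos": TCP position; "tcp_rot": TCP orientation; "contact_force": force on the tool from outside, world axes, zero at the start; "moment": the same for the moment, N m; "grip_width": finger opening in mm.
Only numpy, scipy, OpenCV 4.12 (cv2) and the standard library are available. Lean on these libraries where they do the work, as an engineer would, in place of code of your own. Each camera call takes 0.05 s, during which the arm holds its last target.

## Working session

There is one attempt and no reset: what is moved stays moved. The work goes in short steps, Python scripts to look and compute and a tool call to move; the robot and the scene stay as the last step left them, time stands still between calls to the robot, and variables do not carry over. Pictures are saved under pics/ and viewed, and the job is handed in when it is done.

Besides the shell and the picture viewer there is one more tool, called after "Emit:" as name(argument=value, ...) on one line, values as JSON. send_rows: Moves the arm, as the interface text tells. Its arguments: {"type":"object","properties":{"commands":{"type":"array","items":{"type":"array","items":{"type":"array","items":{"type":"number"}}}}},"required":["commands"]}

```bash
ls; mkdir -p pics; python3 - <<'E'
from plant import monitor, optics
import cv2,numpy as np
o=monitor.get_obs();print({k:np.round(v,3).tolist() for k,v in o.items()})
for n in("scene","top"):
    c=optics.capture(n);cv2.imwrite(f"pics/{n}0.png",c["color"]);print(n,np.round(c["camera_matrix"],1).tolist(),np.round(c["camera_from_world"],4).tolist())
E
```

```text
pics
{'time': 0.0, 'joint_positions': [1.051, 0.343, 1.525, -0.0, 1.275, -0.146], 'dq': [0.001, 0.0, -0.0, 0.002, 0.001, 0.0], 'tau': [-0.001, -43.124, -24.422, 0.072, 0.056, -0.0], 'tool_pos': [191.479, 488.379, 226.036], 'tcp_rot': [3.004, 1.569, -2.082], 'contact_force': [0.297, 0.47, 0.401], 'moment': [0.018, 0.045, 0.011], 'grip_width': 91.998}
scene [[555.2, 0.0, 302.2], [0.0, 555.2, 235.1], [0.0, 0.0, 1.0]] [[0.6398, -0.7684, 0.0092, -334.3899], [-0.5853, -0.495, -0.6422, 411.995], [0.4981, 0.4055, -0.7665, 605.3761], [0.0, 0.0, 0.0, 1.0]]
top [[454.7, 0.0, 320.3], [0.0, 454.7, 238.0], [0.0, 0.0, 1.0]] [[-0.0056, -1.0, 0.0051, 33.5623], [-0.9813, 0.0045, -0.1924, 590.9282], [0.1924, -0.0061, -0.9813, 835.8209], [0.0, 0.0, 0.0, 1.0]]
```

View pics/scene0.png

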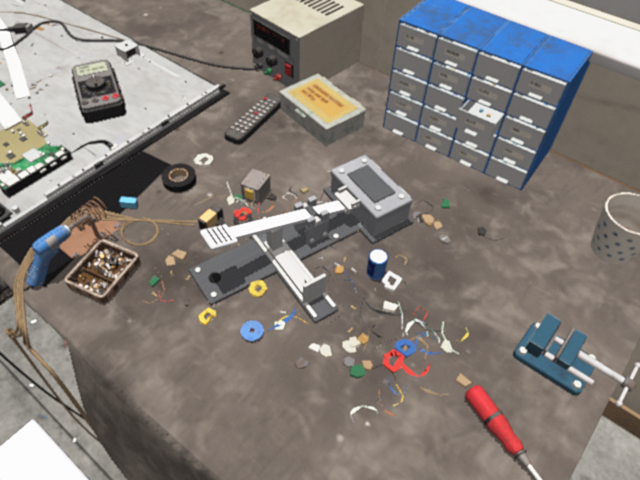

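View pics/top0.png

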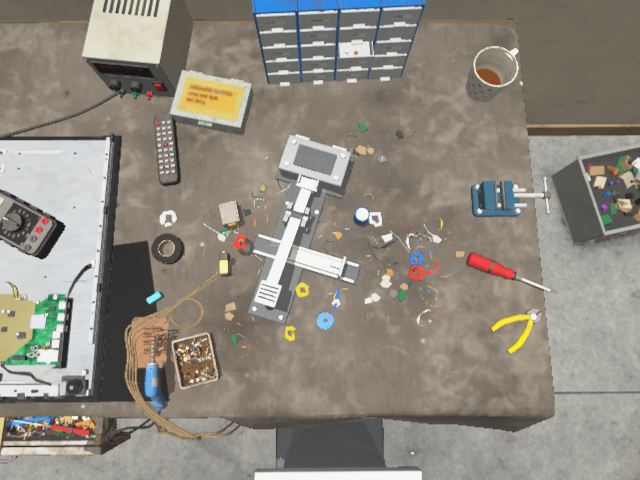

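The scene shows the fixture in the middle: lever pad near top pixel (268,291), box near (315,160), and push plate near (353,270) top / (318,290) scene. I'll enlarge both views to get exact points.

```bash
python3 - <<'E'
import cv2
a=cv2.imread("pics/top0.png")[120:340,210:410];cv2.imwrite("pics/t1.png",cv2.resize(a,None,fx=2.7,fy=2.7,interpolation=cv2.INTER_CUBIC))
a=cv2.imread("pics/scene0.png")[150:340,180:430];cv2.imwrite("pics/s1.png",cv2.resize(a,None,fx=3,fy=3,interpolation=cv2.INTER_CUBIC))
E
```

```text
(no output)
```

View pics/t1.png

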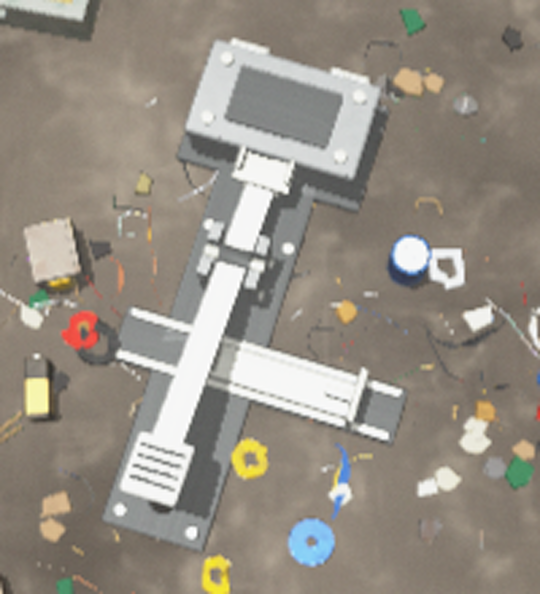

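View pics/s1.png

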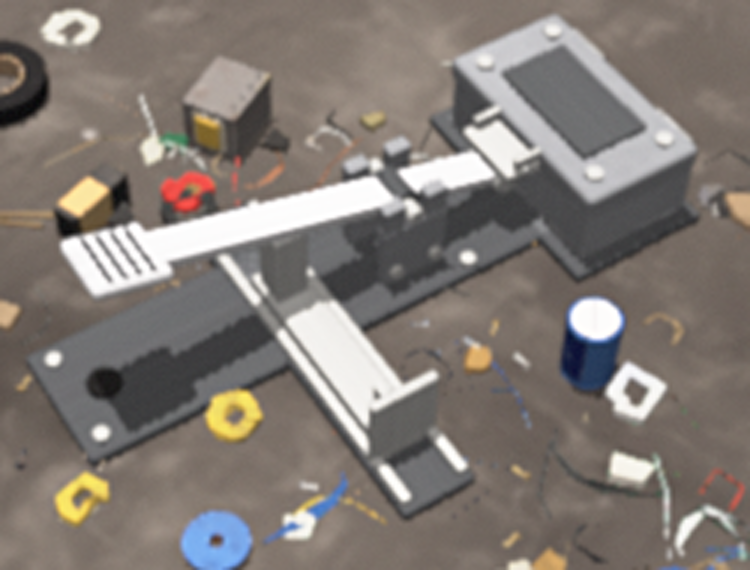

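```bash
cat > h.py <<'E'
import numpy as np
K={'top':np.array([[454.7,0,320.3],[0,454.7,238.],[0,0,1]]),'scene':np.array([[555.2,0,302.2],[0,555.2,235.1],[0,0,1]])}
T={'scene':np.array([[0.6398,-0.7684,0.0092,-334.3899],[-0.5853,-0.495,-0.6422,411.995],[0.4981,0.4055,-0.7665,605.3761]]),
'top':np.array([[-0.0056,-1.0,0.0051,33.5623],[-0.9813,0.0045,-0.1924,590.9282],[0.1924,-0.0061,-0.9813,835.8209]])}
def ray(n,u,v):
    R=T[n][:,:3];c=-np.linalg.solve(R,T[n][:,3]);d=np.linalg.solve(R,np.linalg.solve(K[n],[u,v,1]));return c,d
def onz(n,u,v,z):
    c,d=ray(n,u,v);return c+d*(z-c[2])/d[2]
def t(X,Y,z):return onz('top',210+X/2.7,120+Y/2.7,z)
def s(X,Y,z):return onz('scene',180+X/3,150+Y/3,z)
def tri(a,b):
    (c1,d1),(c2,d2)=a,b
    q=np.linalg.lstsq(np.c_[d1,-d2],c2-c1,rcond=None)[0];p1=c1+q[0]*d1;p2=c2+q[1]*d2;return (p1+p2)/2,np.linalg.norm(p1-p2)
E
python3 - <<'E'
from h import *
np.set_printoptions(precision=1,suppress=True)
P=lambda *a:print(*a)
nl,nr=t(105,520,9),t(203,550,9);P('base front',nl,nr,np.linalg.norm(nl-nr))
a=s(30,357,9);b=s(97,460,9);P('scene base',a,b,np.linalg.norm(a-b))
pc=[t(*q,104) for q in[(140,432),(194,450),(175,507),(121,489)]];P('pad top',np.array(pc),np.mean(pc,0))
pc=[s(*q,104) for q in[(62,243),(143,222),(172,268),(97,295)]];P('pad scene',np.array(pc),np.mean(pc,0))
P('plate top edge t',t(368,371,58),t(354,420,58));P('plate s',s(370,400,58),s(437,375,58))
P('box flap corners',*[t(*q,58) for q in[(214,40),(383,88),(353,178),(186,132)]])
P('bob',t(311,542,10),s(216,540,10));P('cap',t(410,254,46),s(595,319,46));P('batt',t(37,398,26));P('trans',t(53,252,43))
E
```

```text
base front [448.7 174.4   9. ] [426.4 101.4   9. ] 76.32711480726117
scene base [451.6 176.3   9. ] [428.8 101.7   9. ] 77.95708052744064
pad top [[504.3 138.  104. ]
 [492.  101.3 104. ]
 [454.  113.6 104. ]
 [466.1 149.9 104. ]] [479.1 125.7 104. ]
pad scene [[470.4 153.4 104. ]
 [506.  132.7 104. ]
 [493.9 100.9 104. ]
 [458.5 116.6 104. ]] [482.2 125.9 104. ]
plate top edge t [552.2 -19.8  58. ] [516.8  -9.2  58. ]
plate s [521.   -2.8  58. ] [554.2 -18.7  58. ]
box flap corners [807.2  93.1  58. ] [768.1 -34.8  58. ] [697.3 -11.1  58. ] [733.7 113.5  58. ]
bob [431.8  21.4  10. ] [433.5  22.7  10. ]
cap [642.  -53.4  46. ] [642.7 -54.4  46. ]
batt [538.  224.5  26. ]
trans [645.4 212.9  43. ]
```

```bash
cat >> h.py <<'E'
from scipy.spatial.transform import Rotation as Ro
yaw=np.deg2rad(-17);X=np.array([np.cos(yaw),np.sin(yaw),0]);Y=np.array([-np.sin(yaw),np.cos(yaw),0]);P0=np.array([635.5,77,0])
def fw(x,y,z):return P0+x*X+y*Y+np.array([0,0,z])
def st():
    from plant import monitor
    o=monitor.get_obs();return o,np.array(o['tool_pos']),Ro.from_euler('xyz',o['tcp_rot']).as_matrix()
def info(x=None,y=None,z=None):
    np.set_printoptions(precision=2,suppress=True)
    o,p,R=st();print('t',o['time'],'p',p,'fix',np.array([X@(p-P0),Y@(p-P0),p[2]]),'F',np.array(o['contact_force']),'grip',o['grip_width'])
    print('R cols x,y,z in fixture axes\n',np.array([X,Y,[0,0,1]])@R)
    if x is not None:
        d=fw(x,y,z)-p;print('world d',d,'tool d',R.T@d)
E
python3 -c "
from h import *
info(-70,-155,200)"
```

```text
t 0.1 p [191.5  488.44 226.1 ] fix [-544.89  263.65  226.1 ] F [-0.03 -0.42 -0.39] grip 91.57888680885664
R cols x,y,z in fixture axes
 [[-0.   -1.    0.08]
 [-0.    0.08  1.  ]
 [-1.    0.   -0.  ]]
world d [ 331.74 -539.2   -26.1 ] tool d [  26.52 -505.74 -380.79]
```

Emit:
send_rows(commands=[[[0, 0, 0, 7.1, 0], [0, 0, 0, 7.1, 0], [0, 0, 0, 7.1, 0], [0, 0, 0, 7.1, 0], [0, 0, 0, 7.1, 0], [0, 0, 0, 7.1, 0], [0, 0, 0, 7.1, 0], [0, 0, 0, 7.1, 0], [0, 0, 0, 7.1, 0], [0, 0, 0, 7.1, 0]]])

```text
time: 0.93
tool_pos: [190.1, 486.0, 221.7]
tcp_rot: [-2.033, 1.559, -2.089]
contact_force: [-0.0, -1.1, -0.3]
grip_width: 29.9
```

```bash
python3 -c "
from h import *
info(-70,-160,200)"
```

```text
t 0.9333 p [190.08 486.02 221.67] fix [-545.55  260.92  221.67] F [-0.   -1.13 -0.35] grip 29.89456947099451
R cols x,y,z in fixture axes
 [[-0.   -0.24  0.97]
 [-0.01  0.97  0.24]
 [-1.   -0.01 -0.01]]
world d [ 331.7  -541.57  -21.67] tool d [  25.22 -521.81  361.75]
```

Emit:
send_rows(commands=[[[0, 0, 0, 7.1, 0], [0, 0, 0, 7.1, 0], [0, -0.025, 0.026, 0, 0], [0, -0.025, 0.026, 0, 0], [0, -0.025, 0.026, 0, 0], [0, -0.025, 0.026, 0, 0], [0, -0.025, 0.026, 0, 0], [0, -0.025, 0.026, 0, 0]]])

```text
time: 1.6
tool_pos: [291.2, 292.0, 219.1]
tcp_rot: [-1.931, 1.554, -2.237]
contact_force: [1.1, -0.5, 0.8]
grip_width: -0.0
```

```bash
python3 -c "
from h import *
info(-70,-160,200)"
```

```text
t 1.6 p [291.22 292.05 219.09] fix [-392.11  104.99  219.09] F [ 1.08 -0.5   0.81] grip -0.03222733831396182
R cols x,y,z in fixture axes
 [[-0.01  0.01  1.  ]
 [-0.02  1.   -0.01]
 [-1.   -0.02 -0.01]]
world d [ 230.56 -347.59  -19.09] tool d [  21.29 -261.88  324.51]
```

Emit:
send_rows(commands=[[[0, -0.025, 0.031, 0, 0], [0, -0.025, 0.031, 0, 0], [0, -0.025, 0.031, 0, 0], [0, -0.025, 0.031, 0, 0], [0, -0.025, 0.031, 0, 0], [0, -0.025, 0.031, 0, 0], [0, -0.025, 0.031, 0, 0], [0, -0.025, 0.031, 0, 0], [0, -0.025, 0.031, 0, 0], [0, -0.025, 0.031, 0, 0]]])

```text
time: 2.43
tool_pos: [515.5, -57.7, 219.7]
tcp_rot: [-2.103, 1.553, -2.408]
contact_force: [0.6, 0.6, 0.3]
grip_width: 0.5
```

```bash
python3 -c "
from h import *
info(-70,-160,200)"
```

```text
t 2.4333 p [515.51 -57.74 219.65] fix [ -75.35 -163.93  219.65] F [0.55 0.57 0.28] grip 0.48586895714233835
R cols x,y,z in fixture axes
 [[-0.01  0.01  1.  ]
 [-0.02  1.   -0.01]
 [-1.   -0.02 -0.01]]
world d [  6.27   2.2  -19.65] tool d [19.54  4.28  5.5 ]
```

Emit:
send_rows(commands=[[[0.03, 0, 0.002, 0, 0], [0.035, 0, 0.002, 0, 0], [0.035, 0, 0.002, 0, 0], [0.035, 0, 0, 0, 0], [0.03, 0, 0, 0, 0], [0.015, 0, 0, 0, 0], [0, 0, 0, 0, 0]]])

```text
time: 3.02
tool_pos: [525.3, -73.4, 31.5]
tcp_rot: [-1.706, 1.553, -2.023]
contact_force: [-0.0, 0.6, 1.1]
grip_width: 0.7
```

```bash
python3 -c "
from h import *
info(-70,-130,38)
from plant import optics
import cv2
a=optics.capture('scene')['color'];cv2.imwrite('pics/s2.png',cv2.resize(a[130:360,150:450],None,fx=2.6,fy=2.6,interpolation=cv2.INTER_CUBIC))"
```

```text
t 3.0167 p [525.28 -73.4   31.55] fix [ -61.43 -176.05   31.55] F [-0.01  0.57  1.14] grip 0.7080780068263149
R cols x,y,z in fixture axes
 [[-0.    0.02  1.  ]
 [-0.02  1.   -0.02]
 [-1.   -0.02 -0.  ]]
world d [ 5.27 46.55  6.45] tool d [-7.22 45.76 -9.5 ]
```

View pics/s2.png

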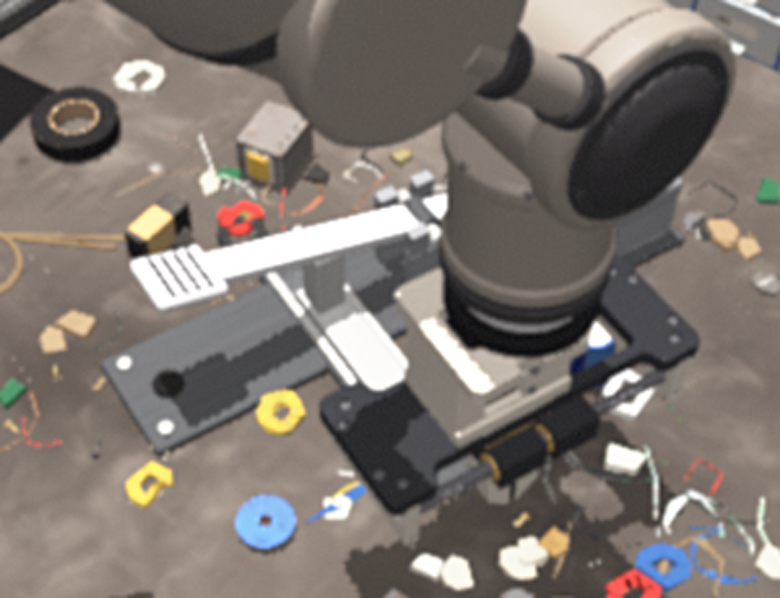

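Emit:
send_rows(commands=[[[-0.008, 0.01, -0.008, 0, 0], [-0.001, 0.012, -0.002, 0, 0], [-0.001, 0.012, 0, 0, 0], [-0.001, 0.012, 0, 0, 0], [-0.001, 0.008, 0, 0, 0]]])

```text
time: 3.48
tool_pos: [536.0, -14.9, 50.8]
tcp_rot: [-1.164, 1.553, -1.482]
contact_force: [-0.4, -1.9, -1.0]
grip_width: 0.4
```

```bash
python3 -c "
from h import *
info(-70,-88,38)"
```

```text
t 3.4833 p [535.98 -14.88  50.84] fix [ -68.31 -116.97   50.84] F [-0.35 -1.92 -0.96] grip 0.43103311426744356
R cols x,y,z in fixture axes
 [[ 0.01  0.02  1.  ]
 [-0.02  1.   -0.02]
 [-1.   -0.02  0.01]]
world d [  6.85  28.19 -12.84] tool d [12.35 29.13 -2.39]
```

Emit:
send_rows(commands=[[[0.008, 0.004, 0, 0, 0], [0.003, 0.005, 0, 0, 0], [0, 0.006, 0, 0, 0], [0, 0.006, 0, 0, 0]]])

```text
time: 3.82
tool_pos: [545.3, 8.5, 42.0]
tcp_rot: [-0.856, 1.549, -1.17]
contact_force: [-0.5, -2.3, 1.7]
grip_width: 0.4
```

```bash
python3 -c "
from h import *
info(-70,-88,38)"
```

```text
t 3.8167 p [545.28   8.49  42.02] fix [-66.25 -91.9   42.02] F [-0.49 -2.27  1.65] grip 0.4382941986764435
R cols x,y,z in fixture axes
 [[ 0.01  0.02  1.  ]
 [-0.02  1.   -0.02]
 [-1.   -0.02  0.01]]
world d [-2.45  4.82 -4.02] tool d [ 3.91  3.9  -3.87]
```

Emit:
send_rows(commands=[[[0, 0.004, 0, 0, 0], [0, 0.004, 0, 0, 0], [0, 0.004, 0, 0, 0]]])

```text
time: 4.07
tool_pos: [546.7, 12.8, 42.1]
tcp_rot: [-1.234, 1.537, -1.543]
contact_force: [-7.1, -23.7, 6.7]
grip_width: 1.1
```

```bash
python3 -c "
from h import *
info(-70,-88,38)"
```

```text
t 4.0667 p [546.68  12.84  42.07] fix [-66.18 -87.32  42.07] F [ -7.11 -23.69   6.72] grip 1.0702014906199646
R cols x,y,z in fixture axes
 [[ 0.01  0.01  1.  ]
 [-0.03  1.   -0.01]
 [-1.   -0.03  0.01]]
world d [-3.85  0.47 -4.07] tool d [ 4.05 -0.59 -3.86]
```

End stop reached (25 N at y ≈ -87 mm, as expected). Backing off and going up.

Emit:
send_rows(commands=[[[0, -0.008, 0, 0, 0], [0, -0.012, 0, 0, 0], [0, -0.01, 0, 0, 0], [-0.02, 0, 0, 0, 0], [-0.03, 0, 0, 0, 0], [-0.03, 0, -0.02, 0, 0], [-0.03, 0, -0.03, 0, 0], [-0.02, 0, -0.03, 0, 0]]])

```text
time: 4.73
tool_pos: [459.7, 7.8, 171.1]
tcp_rot: [-1.508, 1.54, -1.825]
contact_force: [0.3, 0.3, 1.4]
grip_width: 0.4
```

```bash
python3 -c "
from h import *
info(-167,0,140)
from plant import optics
import cv2
a=optics.capture('scene')['color'];cv2.imwrite('pics/s3.png',cv2.resize(a[130:360,150:450],None,fx=2.6,fy=2.6,interpolation=cv2.INTER_CUBIC))"
```

```text
t 4.7333 p [459.7    7.84 171.09] fix [-147.9  -117.54  171.09] F [0.3  0.31 1.38] grip 0.44305276179500713
R cols x,y,z in fixture axes
 [[ 0.    0.02  1.  ]
 [-0.03  1.   -0.02]
 [-1.   -0.03  0.  ]]
world d [ 16.1  117.99 -31.09] tool d [ 27.49 118.02 -21.49]
```

View pics/s3.png

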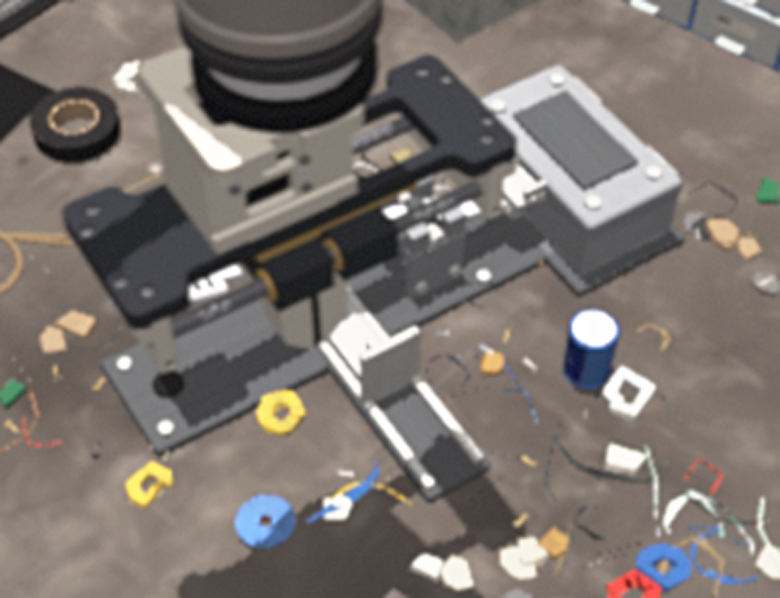

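Emit:
send_rows(commands=[[[0, 0.02, -0.004, 0, 0], [0, 0.024, -0.004, 0, 0], [0, 0.024, -0.004, 0, 0], [0, 0.024, -0.004, 0, 0], [0.01, 0.018, -0.003, 0, 0], [0.01, 0, 0, 0, 0], [0, 0, 0, 0, 0]]])

```text
time: 5.37
tool_pos: [471.9, 123.6, 153.9]
tcp_rot: [-1.125, 1.547, -1.446]
contact_force: [0.0, 0.3, 0.3]
grip_width: 0.3
```

```bash
python3 -c "
from h import *
info(-168,0,140)
from plant import optics
import cv2
a=optics.capture('scene')['color'];cv2.imwrite('pics/s4.png',cv2.resize(a[130:360,150:450],None,fx=2.6,fy=2.6,interpolation=cv2.INTER_CUBIC))"
```

```text
t 5.3667 p [471.89 123.56 153.86] fix [-170.08   -3.31  153.86] F [0.03 0.29 0.33] grip 0.2982370706719994
R cols x,y,z in fixture axes
 [[ 0.01  0.02  1.  ]
 [-0.02  1.   -0.02]
 [-1.   -0.02  0.01]]
world d [  2.95   2.55 -13.86] tool d [13.8   3.65  1.86]
```

View pics/s4.png

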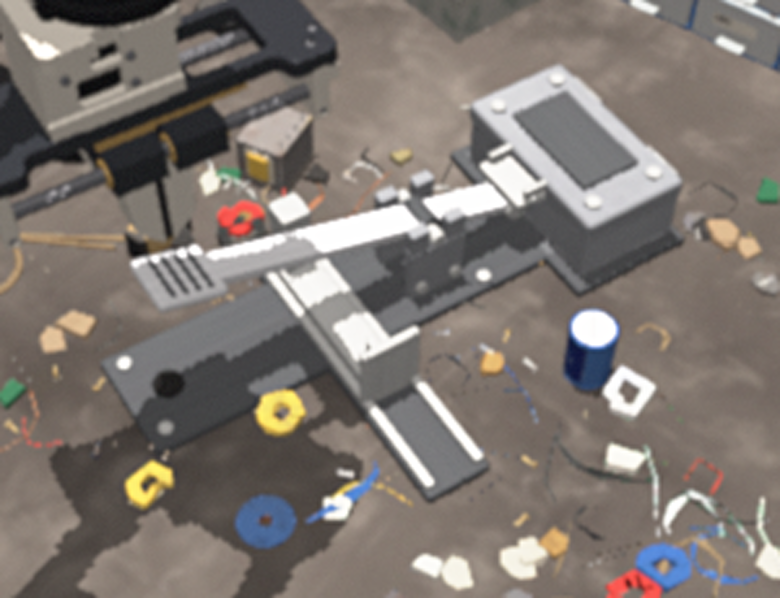

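The stop is in (plate at ~(390,350), post no longer under the lever) and the fingertips hang above the pad (~(180,270)). Descending.

Emit:
send_rows(commands=[[[0.012, 0.003, 0.001, 0, 0], [0.012, 0.001, 0, 0, 0], [0.012, 0, 0, 0, 0], [0.01, 0, 0, 0, 0], [0.01, 0, 0, 0, 0]]])

```text
time: 5.83
tool_pos: [477.9, 123.4, 100.8]
tcp_rot: [-0.739, 1.547, -1.063]
contact_force: [-1.1, -0.5, 1.9]
grip_width: 0.4
```

```bash
python3 -c "
from h import *
info(-168,0,28)"
```

```text
t 5.8333 p [477.9  123.43 100.76] fix [-164.29   -1.67  100.76] F [-1.11 -0.53  1.86] grip 0.44308660125102073
R cols x,y,z in fixture axes
 [[ 0.02  0.03  1.  ]
 [-0.02  1.   -0.03]
 [-1.   -0.02  0.02]]
world d [ -3.06   2.69 -72.76] tool d [72.65  2.72 -5.02]
```

Emit:
send_rows(commands=[[[0.01, 0, -0.001, 0, 0], [0.01, 0, -0.001, 0, 0], [0.01, 0, -0.001, 0, 0], [0.01, 0, -0.001, 0, 0], [0.01, 0, -0.001, 0, 0]]])

```text
time: 6.25
tool_pos: [475.8, 121.0, 52.0]
tcp_rot: [-0.52, 1.547, -0.852]
contact_force: [-0.2, 0.6, 3.2]
grip_width: 0.5
```

```bash
python3 -c "
from h import *
info(-168,0,28)"
```

```text
t 6.25 p [475.76 120.98  52.04] fix [-165.62   -4.64   52.04] F [-0.19  0.64  3.21] grip 0.4582034646116607
R cols x,y,z in fixture axes
 [[ 0.02  0.04  1.  ]
 [-0.01  1.   -0.04]
 [-1.   -0.01  0.02]]
world d [ -0.92   5.13 -24.04] tool d [23.93  4.84 -3.03]
```

Emit:
send_rows(commands=[[[0.008, 0.001, -0.001, 0, 0], [0.006, 0.001, -0.001, 0, 0], [0.005, 0.001, 0, 0, 0], [0.004, 0.001, 0, 0, 0], [0.004, 0, 0, 0, 0]]])

```text
time: 6.67
tool_pos: [478.8, 123.1, 25.6]
tcp_rot: [-0.336, 1.543, -0.672]
contact_force: [-11.7, 0.5, 51.7]
grip_width: 0.8
```

```bash
python3 -c "
from h import *
info(-168,0,28)"
```

```text
t 6.6667 p [478.78 123.07  25.58] fix [-163.34   -1.76   25.58] F [-11.66   0.48  51.66] grip 0.8181748609374653
R cols x,y,z in fixture axes
 [[ 0.03  0.04  1.  ]
 [-0.01  1.   -0.04]
 [-1.   -0.01  0.03]]
world d [-3.94  3.05  2.42] tool d [-2.56  1.56 -4.66]
```

Fully down on the buffer, but 52 N is more than needed; relaxing with neutral rows.

Emit:
send_rows(commands=[[[0.0005, 0, 0, 0, 0], [0.0005, 0, 0, 0, 0]]])

```text
time: 6.83
tool_pos: [478.6, 123.1, 26.3]
tcp_rot: [-0.338, 1.544, -0.674]
contact_force: [-2.4, -1.8, 8.1]
grip_width: 0.6
```

```bash
python3 -c "
from h import *
info(-168,0,28)
from plant import optics
import cv2
for n in('scene','top'):
  a=optics.capture(n)['color'];a=a[130:360,150:450] if n=='scene' else a[110:340,180:440];cv2.imwrite('pics/e_%s.png'%n,cv2.resize(a,None,fx=2.6,fy=2.6,interpolation=cv2.INTER_CUBIC))
info()"
```

```text
t 6.8333 p [478.64 123.11  26.32] fix [-163.49   -1.77   26.32] F [-2.44 -1.83  8.12] grip 0.6043230927060034
R cols x,y,z in fixture axes
 [[ 0.03  0.04  1.  ]
 [-0.01  1.   -0.04]
 [-1.   -0.01  0.03]]
world d [-3.8   3.01  1.68] tool d [-1.81  1.57 -4.53]
t 6.9333 p [478.66 123.1   26.25] fix [-163.47   -1.77   26.25] F [-2.4  -0.35 12.05] grip 0.7014201142506287
R cols x,y,z in fixture axes
 [[ 0.03  0.04  1.  ]
 [-0.01  1.   -0.04]
 [-1.   -0.01  0.03]]
```

View pics/e_scene.png

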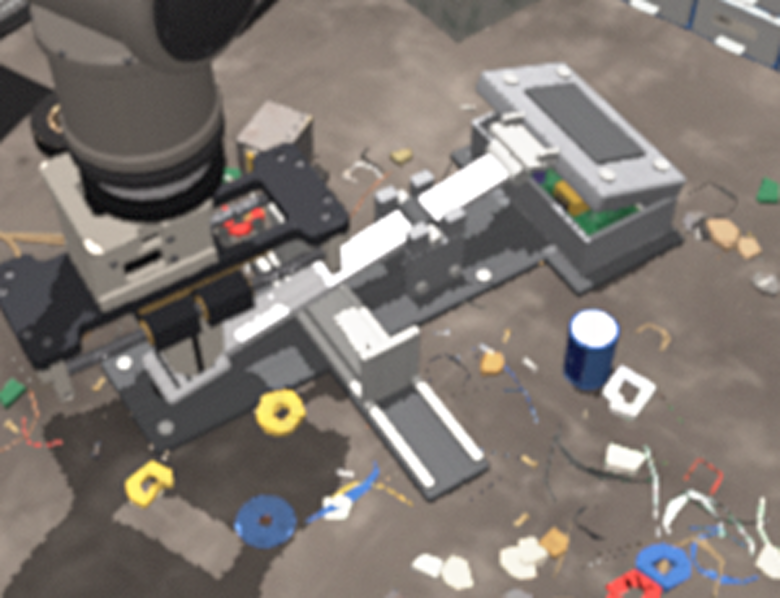

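View pics/e_top.png

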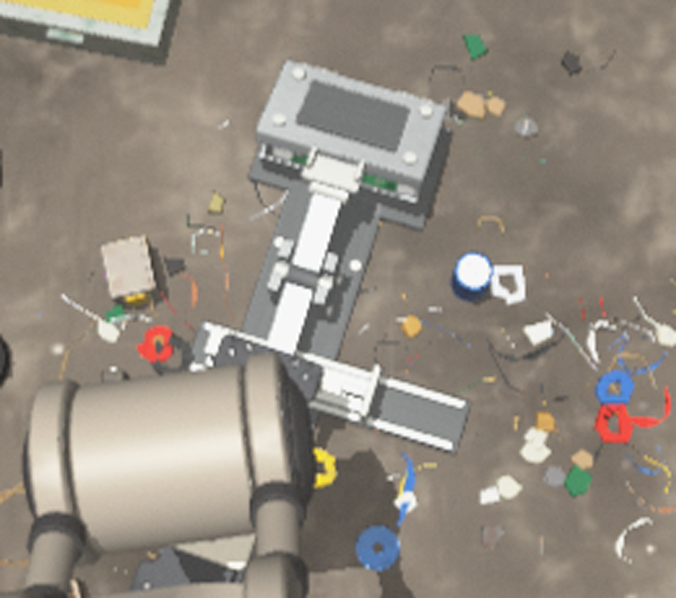

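```bash
python3 -c "
from h import *
print(tri(ray('top',180+357/2.6,110+188/2.6),ray('scene',150+524/2.6,130+170/2.6)))
print(tri(ray('top',180+357/2.6,110+188/2.6),ray('scene',150+555/2.6,130+155/2.6)))
w=fw(55,-22,83)
for n in K:
  q=K[n]@(T[n][:,:3]@w+T[n][:,3]);q/=q[2];print(n,(q[:2]-([180,110] if n=='top' else [150,130]))*2.6)
info()"
```

```text
(array([696.09948656,  37.54868221,  79.93881726]), np.float64(4.778915377983691))
(array([699.80724093,  30.27240285,  92.28345976]), np.float64(15.917701193402237))
top [351.80967136 207.56600514]
scene [511.29974922 176.71028005]
t 6.9333 p [478.66 123.1   26.25] fix [-163.47   -1.77   26.25] F [-2.4  -0.35 12.05] grip 0.7014201142506287
R cols x,y,z in fixture axes
 [[ 0.03  0.04  1.  ]
 [-0.01  1.   -0.04]
 [-1.   -0.01  0.03]]
```

Emit:
send_rows(commands=[[[0.0005, 0, 0, 0, 0], [0.0005, 0, 0, 0, 0], [0.0005, 0, 0, 0, 0], [0.0005, 0, 0, 0, 0]]])

```text
time: 7.27
tool_pos: [478.6, 123.1, 26.4]
tcp_rot: [-0.322, 1.543, -0.657]
contact_force: [-2.0, -0.1, 8.4]
grip_width: 0.7
```

Emit:
send_rows(commands=[[[0.001, 0, 0, 0, 0], [0.001, 0, 0, 0, 0], [0.001, 0, 0, 0, 0]]])

```text
time: 7.52
tool_pos: [478.7, 123.1, 26.1]
tcp_rot: [-0.305, 1.542, -0.64]
contact_force: [-4.1, -1.3, 15.6]
grip_width: 0.3
```

```bash
python3 -c "
from h import *
info()
from plant import close_job
print(close_job())
info()"
```

```text
t 7.5167 p [478.69 123.09  26.12] fix [-163.44   -1.77   26.12] F [-4.13 -1.27 15.55] grip 0.2943889735987422
R cols x,y,z in fixture axes
 [[ 0.03  0.04  1.  ]
 [-0.01  1.   -0.04]
 [-1.   -0.01  0.03]]
the job is handed in; nothing more can be done
None
the job is handed in; nothing more can be done
```

I pushed the safety stop all the way in, pressed the lever pad down onto its buffer, and handed the job in at 7.5 s, still holding the lever down with about 16 N. No verdict came back.

- **Stop:** the push met its end at fixture y ≈ -87 mm for the tool, as expected, with about 25 N. The pictures show the plate fully in and the post clear of the lever.
- **Lever and flap:** the tool stood at about 26 mm and moved only 0.7 mm while the force fell from 52 N to 8 N, so the lever was firmly on the buffer. The pictures show the flap open and the lever's pin in its saddle.
- **Loose parts:** the transformer, capacitor and bobbin look unmoved. The battery was hidden behind the arm in the last pictures, so I could not check it at the end. The box and flap were never approached.
- **Less certain:** a rough two-view check put the lip corner at about 80 mm, but its two rays missed each other by 5 mm. A second reading of the same corner gave 92 mm with a 16 mm miss, and I discarded it. So the lip's margin over 78 mm rests mainly on the lever being on its buffer.
- **Force peak:** the wrist force briefly reached about 52 N when the pad met the buffer. That is under the 120 N wrist limit, and I eased it off at once. It was fingertip contact, not the gripper body.

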